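# Hold the glue-jar warmer's sprung lid at its marker

## Robot

A 6-joint arm with a two-finger parallel gripper is mounted at the origin on the work surface. World frame = base frame: x ahead of the robot, y to its left, z up, the work surface at z = 0. Lengths are in mm, angles in rad, forces in N, time in s.
With the tool pointing down it reaches from about 250 to 800 mm from the base axis. Payload 8.5 kg.
Tool frame: the origin (TCP) lies midway between the tips of the shut fingers; the grasp point (between the pads) lies 19 mm behind it; z points along the fingers, y is the line along which they close (so a half turn about z gives the same grasp; the last joint's range is limited). The gripper opens to 85 mm and grips with 20 to 120 N. Pads are 22 mm wide; open, the fingers measure 114 mm over their backs; the gripper's body (76 mm by 85 mm) begins 54 mm behind the grasp point. The pads swing forward as they close: fully open they stand 13 mm farther back than shut.
Start: joints at [-1.171, 0.238, -0.013, 1.319, 0, 1.571], TCP at [204.329, -483.558, 231.276] pointing down, gripper open.
Joint ranges: [-2.66, 2.66], [-1.03, 1.9], [-1.14, 1.46], [-1.82, 2.27], [-1.45, 1.34], [-3.14, 3.14]. Speed limits (rad/s): [2.22, 2.22, 2.79, 3.14, 3.14, 3.14].

## Interface

Orientations are given as a unit quaternion [x, y, z, w].
In Python, from station import * gives the robot as it stands. The module is installed in compiled form; this text tells all that it offers.
- The arm moves only by the tool carry_out, never from a script. Its argument "commands" is one flat list of numbers, 5 for each row, row after row: the closure in counts, from 0 (fully open) to 255 (shut), then the shift along the tool's x, y, z in cm, then the turn about the tool's z in degrees. In form: [claw, x, y, z, turn, claw, x, y, z, turn, ...]. A call has 1 to 8 rows; each row shifts and turns the commanded pose from where the row before left it, along the tool's axes as they then stand; what a row does not reach is not made up. A row lasts 1/12 s, in which the tool goes at most 41.7 mm and 7.16 degrees, less where a joint would pass 70% of its speed; a pose out of reach is approached as far as the arm can. A call is refused whole if a number of a shift passes 4.17 or a number of a turn 7.16, either way. A call with a gripper value outside its range is refused whole. The fingers move at their own pace and stop on an object; "squeeze" is the grip in N (left out, the last holds). Time passes only in rows, so rows that do not move let the fingers close. It gives the time, the measured TCP pose, the force, the opening and the grip force at its end, in the units of the state.
- state(): the state, without advancing time (a new reading comes with each control period).
- get_image(name): name is "scene" or "side" or "wrist"; returns a dict with "img" (420x560x3 uint8, red, green, blue), "K" (3x3 intrinsics, pixels), "extrinsics" (4x4, takes a point from camera to world coordinates). Camera axes: x right, y down, z forward; pixel columns grow to the right and rows downward; lengths in mm; the calibration is good to about 2 mm. The wrist camera is an equidistant fisheye: a pixel r from the principal point sees the ray r / f radians off the axis. A picture is of the moment at which its call begins. There is no depth.
- job_done(): hands the job in; it is judged then, once.
The state is a dict: "t": time; "qpos": joint angles; "dq": joint speeds; "joint_torque": joint torques, N m; "tool_pos": TCP position; "ee_rot": TCP orientation; "ft_force": force on the tool from outside, world axes, zero at the start; "wrist_torque": the same for the moment, N m; "width": finger opening in mm; "finger_force": force on a finger pad.
Only numpy, scipy, OpenCV 4.12 (cv2) and the standard library are available. Lean on these libraries where they do the work, as an engineer would, in place of code of your own. Each camera call takes 0.05 s, during which the arm holds its last target. There are 200 camera calls.

## Task

I need both hands to get a warm jar of glue out from under the lid, so please hold the warmer open for me. First take the paste brush off the lid and lay it flat on the leather mat, then lift the self-closing lid by its black handle until the yellow pointer lines up with the red clip on the quadrant, so no more heat escapes than need be, and finish while still holding it there. Leave the other things on the bench and the clip's setting as they are.

Things in the scene. Friction and masses are not known exactly. Their poses are not given: they have to be found in the camera images.
- warmer: Grey glue-jar warmer, a fixed insulated case 200 (x) x 260 (y) x 125 mm high, two capped jars inside. Origin at the centre of its underside; the front with the knob faces its own -x, the lid's hinge runs along the rear (+x) top edge. The closed lid's flat top is 148 mm above the bench. A steel quadrant plate, rising to 230 mm, stands along its +y side, 147 mm from the middle.
- lid_handle: The lid's handle, origin at its middle: a round black sleeve 14 mm thick, 120 mm long, parallel to the warmer's y, revolving on a steel bar with two end posts; 33 mm of free gap between it and the lid's front edge, so fingers can pass down before and behind it. Moves with the lid; closed, it is 138 mm above the bench and 140 mm ahead (-x) of the warmer's origin.
- lid_hinge (a point): Middle of the lid's hinge axis, level and parallel to the warmer's y: 108 mm behind (+x of) the warmer's origin, 127 mm above the bench. With the lid closed the handle bar's axis is 248 mm ahead of it and 11 mm higher.
- lid (a joint): Angle of the dark blue lid (206 x 264 x 20 mm, about 0.6 kg) in rad: 0 closed, growing as the front edge rises, stop at 1.3. Coil springs and its weight always pull it shut: about 6 N at the handle, square to the lid, when it starts to open, 7 to 8 N at 0.7 rad. It does not stay open by itself.
- pointer (a point): The yellow pointer, a flat bar 6 mm wide fixed to the lid's +y edge and pointing away from the hinge: the point on it 120 mm from the hinge axis, in the plane of the quadrant plate. Turns with the lid; level with the hinge when closed.
- marker_clip (a point): Centre of the red clip (26 x 11 x 7 mm with a small thumb-screw) clamped on the quadrant plate, 120 mm from the hinge axis, in the same plane as the pointer. The pointer's point and this one coincide when the lid is at the marked angle.
- marker (a joint): Setting of the red clip on the quadrant, in rad, in the same sense and from the same zero as the lid angle (somewhere from 0.38 to 0.70). Lid angle equal to this = pointer on the clip. It is clamped by a stiff friction and is to be left as it is.
- brush: Flat paste brush, loose, 196 mm long, about 0.09 kg, lying flat across the lid at the start. Origin on its underside; its x axis points along it to the bristles. Beech handle 22 mm wide, 14 mm thick from x = -115 to +5 mm, copper ferrule 46 mm wide, 16 mm thick to +37 mm, dark bristles to +81 mm. Grip it across the handle 10 to 40 mm behind the origin.
- mat: Dark brown leather mat fixed to the bench, 300 (x) x 180 (y) x 4 mm thick. Origin at the centre of its underside.
- paste_jar: Closed jar, 64 mm in diameter, 85 mm high; bystander. Origin at the centre of its underside.
- weight: Brass press weight with a knob, 64 mm in diameter, 62 mm high; bystander. Origin at the centre of its underside.
- boards: Small stack of cut book boards, 100 x 150 x 28 mm high; bystander. Origin at the centre of its underside.

How it is judged (in metres and radians):
On the way, in this order (a step that is already met when the one before it is completed fails the run):
1. the brush lies flat on the leather mat, let go, with the lid still closed (x of brush in the frame of mat between -0.15 and 0.15 m and y of brush in the frame of mat between -0.09 and 0.09 m and height (world z) of brush below 0.012 m and contact force between brush and mat above 0.2 N and linear speed of brush below 0.02 m/s and contact force between the fingers and brush below 0.1 N and value of joint lid below 0.06 rad), for 0.2 s.
2. the fingers hold the lid's handle with its pointer on the red clip (distance between pointer and marker_clip below 0.008 m and contact force between the fingers and lid_handle above 2 N), for 0.3 s.
At the end, for the whole second after the job is handed in: The fingers hold the lid by its handle, still against its spring with the pointer within 8 mm (about 4 degrees) of the red clip, and the brush rests flat on the leather mat with its origin inside the mat's outline; nothing else props the lid (all of step 2 and x of brush in the frame of mat between -0.15 and 0.15 m and y of brush in the frame of mat between -0.09 and 0.09 m and height (world z) of brush below 0.012 m and contact force between brush and mat above 0.2 N and velocity of joint lid between -0.05 and 0.05 rad/s and contact force between brush and warmer below 0.05 N and linear speed of brush below 0.02 m/s); the arm keeps its last pose, push and grip.
It fails at once if the lid is raised while the brush is still on the warmer (value of joint lid above 0.12 rad and contact force between brush and warmer above 0.05 N).
It fails at once if the lid is opened wide, far past any setting of the clip (value of joint lid above 1 rad).
It fails at once if the red clip's setting is changed (distance of marker_clip from where it was at the start of the episode above 0.006 m).
It fails at once if the paste jar, the weight or the boards are disturbed (distance of any of paste_jar, weight, boards from where it was at the start of the episode above 0.02 m).
It also fails if it takes over 59 s, if anything falls off the work surface, if the arm or the gripper's body presses on something with over 40 N, if the wrist force passes 120 N, or if a joint passes its speed limit or range.

## Working session

There is one attempt and no reset: what is moved stays moved. The work goes in short steps, Python scripts to look and compute and a tool call to move; the robot and the scene stay as the last step left them, time stands still between calls to the robot, and variables do not carry over. Pictures are saved under pics/ and viewed, at most 10 in all, crops included, and the job is handed in when it is done.

Besides the shell and the picture viewer there is one more tool, called after "Emit:" by a JSON object that holds its "op" and its "data", one argument or row to a line. carry_out: Moves the arm, as the interface text tells. Its arguments: {"type":"object","properties":{"commands":{"type":"array","items":{"type":"number"}},"squeeze":{"type":"number"}},"required":["commands"]}

```bash
mkdir -p pics; cat > h.py <<'E'
from station import *
import numpy as np, cv2
def snap(n,f):
    d=get_image(n); cv2.imwrite('pics/'+f,d['img'][:,:,::-1]); np.savez('pics/'+n+'.npz',K=d['K'],E=d['extrinsics'],img=d['img']); return d
def ray(n,u,v):
    d=np.load('pics/'+n+'.npz'); K,E=d['K'],d['E']
    r=E[:3,:3]@np.linalg.solve(K,[u,v,1.]); return E[:3,3],r
def onz(n,u,v,z):
    o,r=ray(n,u,v); return o+r*(z-o[2])/r[2]
def proj(n,p):
    d=np.load('pics/'+n+'.npz'); K,E=d['K'],d['E']
    c=E[:3,:3].T@(np.asarray(p,float)-E[:3,3]); q=K@c; return q[:2]/q[2]
E
python3 - <<'E'
from h import *
for n in('scene','side'):
    d=snap(n,n+'0.png'); print(n,d['K'].round(1).tolist(),d['extrinsics'].round(3).tolist())
print(state())
E
```

```text
scene [[435.1, 0.0, 273.6], [0.0, 435.1, 205.6], [0.0, 0.0, 1.0]] [[-0.758, 0.493, -0.428, 1155.781], [0.653, 0.582, -0.485, 674.476], [0.01, -0.647, -0.762, 1165.744], [0.0, 0.0, 0.0, 1.0]]
side [[522.0, 0.0, 281.3], [0.0, 522.0, 202.5], [0.0, 0.0, 1.0]] [[0.997, -0.044, 0.058, 493.932], [-0.071, -0.768, 0.636, -1016.512], [0.016, -0.639, -0.769, 1328.537], [0.0, 0.0, 0.0, 1.0]]
{'t': 0.1, 'qpos': array([-1.17098290e+00,  2.38720224e-01, -1.41804234e-02,  1.31918830e+00,
        1.44576225e-05,  1.57078059e+00]), 'dq': array([ 0.00039702, -0.00051792,  0.00265598,  0.0001955 , -0.00044244,
       -0.00017838]), 'joint_torque': array([-1.82486081e-03, -5.39718819e+01,  3.46998954e+01,  1.34650499e-02,
       -5.94117114e-05,  3.00103034e-05]), 'tool_pos': array([ 204.21274846, -483.24852884,  230.73812488]), 'ee_rot': array([ 9.80083341e-01,  1.98585567e-01, -1.21253546e-04, -6.34877723e-04]), 'ft_force': array([-0.47383536, -0.7192857 ,  0.43556481]), 'wrist_torque': array([ 0.02668398, -0.05417091,  0.00373321]), 'finger_force': 0.0, 'width': 84.99400096435093}
```

View pics/scene0.png

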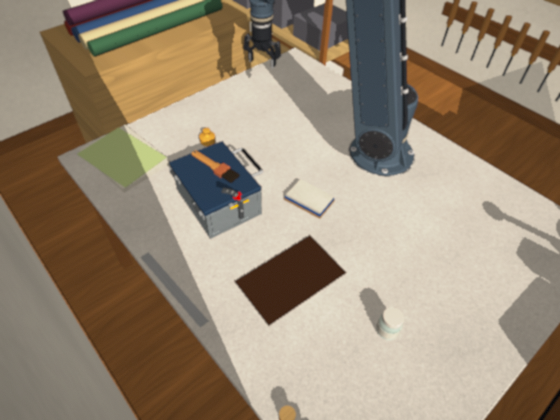

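View pics/side0.png

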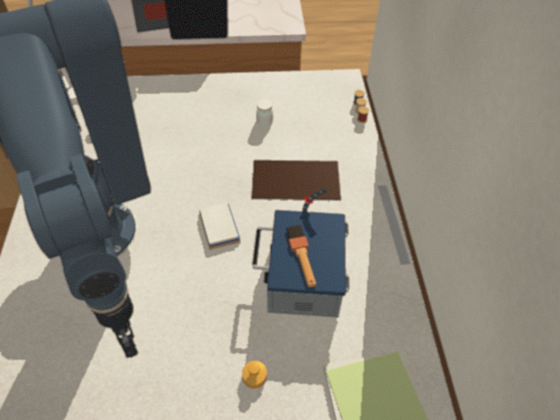

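The scene view shows the warmer around (215,190), with the brush on its lid and the red clip near (238,197). The mat is at (290,280). In the side view the warmer is at (308,255), the brush runs (295,233) to (312,285), and the mat is at (296,180). I'll enlarge crops next.

```bash
python3 - <<'E'
from h import *
a=np.load('pics/side.npz')['img'][:,:,::-1]; b=np.load('pics/scene.npz')['img'][:,:,::-1]
f=lambda im,u,v,w,h,s:cv2.resize(im[v:v+h,u:u+w],None,fx=s,fy=s,interpolation=cv2.INTER_CUBIC)
A=f(a,240,190,120,150,4) # 480x600
B=f(b,160,120,110,120,5) # 550x600
for im,u0,v0,s in((A,240,190,4),(B,160,120,5)):
    for k in range(0,im.shape[1],10*s): cv2.putText(im,str(u0+k//s),(k,8),0,.3,(0,255,255),1); im[:4,k]=(0,0,255); 
    for k in range(0,im.shape[0],10*s): cv2.putText(im,str(v0+k//s),(0,k+3),0,.3,(0,255,255),1)
cv2.imwrite('pics/cA.png',A); cv2.imwrite('pics/cB.png',B)
E
```

```text
(no output)
```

View pics/cA.png

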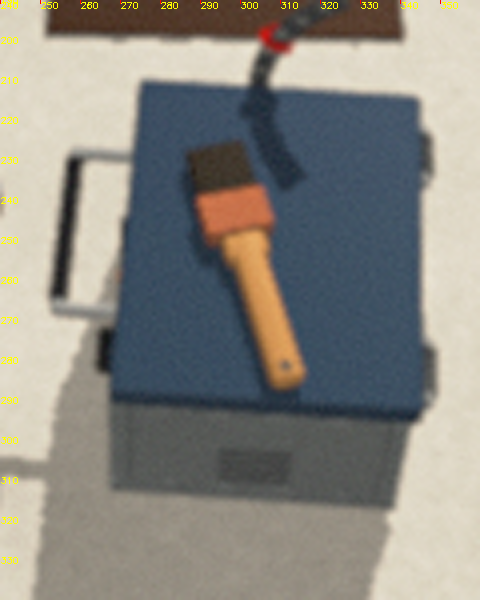

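View pics/cB.png

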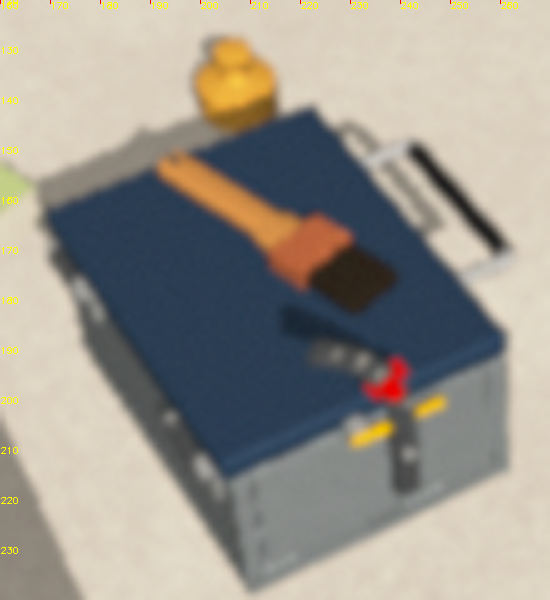

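Side crop: the lid corners are about (275,210.5), (344.5,214.5), (268,290) and (344.5,293). The clip is at (308.7,199.5), and the brush runs from (294,227) to (312.5,286). Scene crop: the lid corners are (222.8,141.6), (169,162), (206,214) and (260.4,188), with the clip at (237.6,196.4).

```bash
python3 - <<'E'
from h import *
from scipy.optimize import least_squares
# lid: rear edge? lid 206 long; front edge x=-140+33+7 = -100ish in warmer frame
L=np.array([[-103,132],[103,132],[-103,-132],[103,-132]])
ob={'side':[(275,210.5),(344.5,214.5),(268,290),(344.5,293)],'scene':[(260.4,188),(206,214),(222.8,141.6),(169,162)]}
hs={'side':[((240+75/4),(190+155/4)),((240+60/4),190+300/4)],'scene':[(160+505/5,120+250/5),(160+413/5,120+147/5)]}
cl={'side':(308.75,199.5),'scene':(237.6,196.4)}
def W(p,q,z):
    c,s=np.cos(p[2]),np.sin(p[2]); return np.array([p[0]+c*q[0]-s*q[1],p[1]+s*q[0]+c*q[1],z])
def clip(p): return W(p,(108-120*np.cos(p[3]),147),127+120*np.sin(p[3]))
def res(p):
    r=[]
    for n in ob:
        for q,o in zip(L,ob[n]): r+=list(proj(n,W(p,q,148))-o)
        for y,o in zip((60,-60),hs[n]): r+=list(proj(n,W(p,(-140,y),138))-o)
        r+=list(proj(n,clip(p))-np.array(cl[n]))
    return np.array(r)
s=least_squares(res,[500,-150,0,.5],x_scale=[10,10,.1,.1],loss='soft_l1'); p=s.x
print(p.round(3)); print(res(p).round(1).reshape(-1,2).tolist()); print('clip',clip(p),'handle',W(p,(-140,0),138),'weight',onz('scene',206,143,10))
# brush
for n,e,h in(('side',(293.75,227),(312.5,286)),('scene',(235,178.4),(195,152.6))):
    E_,H=onz(n,*e,158),onz(n,*h,162); d=(E_-H)[:2];print(n,'brush end',E_,'handle end',H,np.linalg.norm(d),'yaw',np.degrees(np.arctan2(d[1],d[0])))
print('mat',[onz('side',u,v,4).round() for u,v in((253,161),(339,162),(341,199),(251,198))])
print('mat scene',[onz('scene',u,v,4).round() for u,v in((236,281),(311,237),(345,271),(269,324))])
print('boards',[onz('side',u,v,28).round() for u,v in((200,210),(233,204),(239,238),(207,245))])
print('weight side',onz('side',255,371,40), 'jar',onz('side',265,108,80))
E
```

```text
[ 6.42797e+02 -2.03708e+02 -1.36000e-01  4.04000e-01]
[[-1.3, -2.5], [-0.0, -2.2], [-1.9, -3.2], [1.2, -1.0], [0.1, 0.2], [-0.3, -0.4], [0.1, 0.8], [1.8, -1.9], [-1.7, -1.1], [-0.4, -2.0], [-0.8, -0.6], [-0.8, 0.3], [-0.6, 0.2], [-0.9, -0.1]]
clip [660.39540518 -57.74585039 174.12875581] handle [ 504.0904196  -184.72254653  138.        ] weight [ 498.90804994 -480.85464109   10.        ]
side brush end [ 610.07281361 -139.07998969  158.        ] handle end [ 641.47640688 -333.77967656  162.        ] 197.21600780816487 yaw 99.16246692561128
scene brush end [ 609.70028746 -133.78630714  158.        ] handle end [ 641.37257372 -312.99647075  162.        ] 181.98740741852146 yaw 100.0225404419288
mat [array([507., 275.,   4.]), array([810., 253.,   4.]), array([792.,  83.,   4.]), array([494., 105.,   4.])]
mat scene [array([788.,  89.,   4.]), array([498., 118.,   4.]), array([508., 281.,   4.]), array([802., 261.,   4.])]
boards [array([330.,  44.,  28.]), array([435.,  62.,  28.]), array([452., -74.,  28.]), array([355., -94.,  28.])]
weight side [ 484.75275407 -498.89513748   40.        ] jar [559.57717268 468.18942713  80.        ]
```

```bash
cat >> h.py <<'E'
from scipy.spatial.transform import Rotation as R
def plan(target,yawy,n,claw,nturn=None):
    """rows to target TCP with tool y at world angle yawy (deg, mod 180)"""
    s=state(); r=R.from_quat(s['ee_rot']); M=r.as_matrix()
    y0=np.degrees(np.arctan2(M[1,1],M[0,1])); d=(yawy-y0+90)%180-90
    nt=nturn or n; tn=-d/nt; step=(np.array(target)-s['tool_pos'])/n/10; out=[]
    for i in range(n):
        v=r.as_matrix().T@step; t=tn if i<nt else 0
        out+=[claw,*[round(float(a),2) for a in v],round(float(t),2)]
        r=r*R.from_euler('z',t,degrees=True)
    print('yaw_y',round(y0,2),'turn',round(-d,2),'max',max(map(abs,np.array(out).reshape(-1,5)[:,1:4].ravel()))); 
    for k in range(0,len(out),40): print(out[k:k+40])
E
python3 - <<'E'
from h import *
plan([627,-237,250],9.6,16,60)
E
```

```text
yaw_y -67.09 turn -76.69 max 3.06
[60, 3.03, -0.39, -0.12, -4.79, 60, 3.06, -0.13, -0.12, -4.79, 60, 3.06, 0.12, -0.12, -4.79, 60, 3.03, 0.38, -0.12, -4.79, 60, 2.99, 0.63, -0.12, -4.79, 60, 2.93, 0.88, -0.12, -4.79, 60, 2.85, 1.12, -0.12, -4.79, 60, 2.74, 1.35, -0.12, -4.79]
[60, 2.62, 1.58, -0.12, -4.79, 60, 2.48, 1.79, -0.12, -4.79, 60, 2.32, 1.99, -0.12, -4.79, 60, 2.15, 2.18, -0.12, -4.79, 60, 1.96, 2.35, -0.12, -4.79, 60, 1.75, 2.5, -0.12, -4.79, 60, 1.54, 2.64, -0.12, -4.79, 60, 1.31, 2.76, -0.12, -4.79]
```

Emit:
{"op": "carry_out", "data": {
  "commands": [60,3.0,-0.4,-0.1,-4.8,60,3.1,-0.1,-0.1,-4.8,60,3.1,0.1,-0.1,-4.8,60,3.0,0.4,-0.1,-4.8,60,3.0,0.6,-0.1,-4.8,60,2.9,0.9,-0.1,-4.8,60,2.9,1.1,-0.1,-4.8,60,2.7,1.4,-0.1,-4.8]
}}

```text
t: 0.77
tool_pos: [417.2, -359.5, 239.1]
ee_rot: [0.859, 0.512, -0.0, -0.0]
ft_force: [0.3, -0.5, 0.8]
width: 65.5
finger_force: 0.0
```

Emit:
{"op": "carry_out", "data": {
  "commands": [60,2.6,1.6,-0.1,-4.8,60,2.5,1.8,-0.1,-4.8,60,2.3,2.0,-0.1,-4.8,60,2.1,2.2,-0.1,-4.8,60,2.0,2.3,-0.1,-4.8,60,1.7,2.5,-0.1,-4.8,60,1.5,2.6,-0.1,-4.8,60,1.3,2.8,-0.1,-4.8]
}}

```text
t: 1.43
tool_pos: [628.2, -237.6, 246.9]
ee_rot: [0.643, 0.766, -0.0, -0.0]
ft_force: [0.4, -1.2, -0.6]
width: 65.0
finger_force: 0.0
```

```bash
python3 - <<'E'
from h import *
d=snap('wrist','w1.png'); print(d['K'].round(1).tolist(),d['extrinsics'].round(3).tolist())
s=state(); print(s['tool_pos'],s['qpos'],s['width'],s['t'])
plan([627,-237,250],9.6,4,60)
E
```

```text
[[325.2, 0.0, 283.0], [0.0, 325.2, 212.4], [0.0, 0.0, 1.0]] [[0.985, 0.163, 0.052, 614.442], [0.171, -0.938, -0.302, -160.919], [-0.001, 0.306, -0.952, 389.623], [0.0, 0.0, 0.0, 1.0]]
[ 632.37653667 -234.68459378  245.93381671] [-0.35625447  0.50601535  0.43233087  1.49685551  0.00196535  1.03203952] 65.43472812371068 1.4833
yaw_y 10.46 turn 0.86 max 0.14
[60, -0.03, -0.14, -0.1, 0.21, 60, -0.03, -0.14, -0.1, 0.21, 60, -0.03, -0.14, -0.1, 0.21, 60, -0.03, -0.14, -0.1, 0.21]
```

View pics/w1.png

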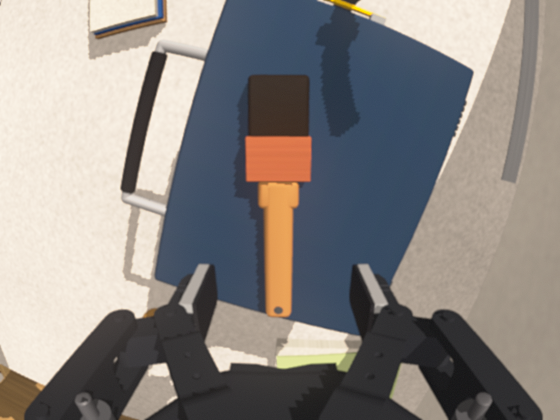

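The wrist view shows the brush nearly vertical: bristle end (279,74), ferrule (278,181), handle end (278.5,316). The sleeve ends are at (157,53) and (127,192).

```bash
cat >> h.py <<'E'
def wz(u,v,z,f='pics/wrist.npz'):
    d=np.load(f);K,E=d['K'],d['E']; a=np.array([u-K[0,2],v-K[1,2]])/K[0,0]; t=np.hypot(*a)
    r=E[:3,:3]@np.array([*(a/t*np.sin(t)),np.cos(t)]); o=E[:3,3]; return o+r*(z-o[2])/r[2]
E
python3 - <<'E'
from h import *
for n,u,v,z in(('bristle',279,74,156),('fer/br',279,137,164),('ferstart',278,181,164),('hend',278.5,316,160),('slA',157,53,138),('slB',127,192,138)): print(n,wz(u,v,z).round(1))
E
```

```text
bristle [ 607. -135.  156.]
fer/br [ 614.7 -179.1  164. ]
ferstart [ 619.3 -210.   164. ]
hend [ 639.2 -326.5  160. ]
slA [ 506.9 -126.9  138. ]
slB [ 492.2 -245.6  138. ]
```

```bash
python3 - <<'E'
from h import *
plan([623.5,-236,156],9.5,8,120)
E
```

```text
yaw_y 10.46 turn 0.96 max 1.12
[120, 0.0, -0.11, 1.12, 0.12, 120, 0.0, -0.11, 1.12, 0.12, 120, 0.0, -0.11, 1.12, 0.12, 120, 0.0, -0.11, 1.12, 0.12, 120, 0.0, -0.11, 1.12, 0.12, 120, 0.0, -0.11, 1.12, 0.12, 120, 0.0, -0.11, 1.12, 0.12, 120, 0.0, -0.11, 1.12, 0.12]
```

Emit:
{"op": "carry_out", "data": {
  "commands": [120,0,-0.1,1.6,0.2,120,0,-0.1,1.6,0.2,120,0,-0.1,1.6,0.2,120,0,-0.1,1.6,0.2,120,0,-0.1,1.2,0.2,120,0,-0.1,1.0,0,120,0,-0.1,0.5,0,120,0,-0.2,0,0]
}}

```text
t: 2.15
tool_pos: [617.7, -239.9, 154.9]
ee_rot: [0.651, 0.759, -0.0, -0.001]
ft_force: [-0.1, 0.1, -0.5]
width: 44.9
finger_force: 0.0
```

Emit:
{"op": "carry_out", "data": {
  "commands": [120,0,0,0.2,0,120,0,0,0.2,0,120,0,0,0,0]
}}

```text
t: 2.4
tool_pos: [618.6, -240.2, 152.7]
ee_rot: [0.651, 0.759, 0.0, 0.0]
ft_force: [-0.0, -0.1, -0.5]
width: 45.1
finger_force: 0.0
```

Emit:
{"op": "carry_out", "data": {
  "commands": [120,0.2,0.5,0.1,0,120,0,0,0.1,0,120,0,0,0,0]
}}

```text
t: 2.65
tool_pos: [623.4, -237.1, 150.2]
ee_rot: [0.651, 0.759, 0.0, 0.0]
ft_force: [0.2, -0.1, -0.7]
width: 45.0
finger_force: 0.0
```

Emit:
{"op": "carry_out", "data": {
  "commands": [255,0,0,0,0,255,0,0,0,0,255,0,0,0,0,255,0,0,0,0,255,0,0,0,0,255,0,0,0,0],
  "squeeze": 40
}}

```text
t: 3.15
tool_pos: [623.1, -237.3, 150.5]
ee_rot: [0.651, 0.759, 0.0, 0.0]
ft_force: [0.3, 1.5, 2.6]
width: 20.8
finger_force: 40.7
```

Emit:
{"op": "carry_out", "data": {
  "commands": [255,0,0,-0.5,0,255,0,0,-1,0,255,0,0,-2,0,255,0,0,-3,0,255,0,0,-3,0,255,0,0,-3,0,255,0,0,-2.5,0,255,0,0,0,0]
}}

```text
t: 3.82
tool_pos: [624.2, -237.8, 306.9]
ee_rot: [0.651, 0.759, 0.001, 0.004]
ft_force: [-0.4, -0.3, 0.3]
width: 20.9
finger_force: 40.4
```

```bash
python3 - <<'E'
from h import *
s=state();print(s['tool_pos'],s['width'],s['finger_force'])
d=snap('wrist','w2.png')
# mat centre, yaw from corners
a=np.array([[507,275],[810,253],[792,83],[494,105]]);b=np.array([[508,281],[802,261],[788,89],[498,118]])
m=(a+b)/2;c=m.mean(0);e=(m[1]+m[2]-m[0]-m[3])/2;th=np.arctan2(e[1],e[0]);print(c,np.degrees(th))
# brush yaw = th+180 -> tool y yaw th+90 ; grip x=-22 => grip = origin -22*u(brush)
by=th+np.pi; o=c+[0,0]; g=o-22*np.array([np.cos(by),np.sin(by)]);print(g)
plan([g[0],g[1],300],np.degrees(th)+90,16,255)
E
```

```text
[ 624.16795401 -237.83125144  306.85928406] 20.88077211311014 40.43266296386719
[649.875 183.125] -4.4874327784758306
[671.80755942 181.40371053]
yaw_y 8.7 turn -76.81 max 2.63
[255, 2.54, 0.69, 0.02, -4.8, 255, 2.48, 0.9, 0.02, -4.8, 255, 2.39, 1.11, 0.02, -4.8, 255, 2.29, 1.3, 0.02, -4.8, 255, 2.18, 1.49, 0.02, -4.8, 255, 2.04, 1.67, 0.02, -4.8, 255, 1.9, 1.83, 0.02, -4.8, 255, 1.74, 1.98, 0.02, -4.8]
[255, 1.56, 2.12, 0.02, -4.8, 255, 1.38, 2.25, 0.02, -4.8, 255, 1.19, 2.35, 0.02, -4.8, 255, 0.99, 2.45, 0.02, -4.8, 255, 0.78, 2.52, 0.02, -4.8, 255, 0.57, 2.58, 0.02, -4.8, 255, 0.35, 2.61, 0.02, -4.8, 255, 0.13, 2.63, 0.02, -4.8]
```

View pics/w2.png

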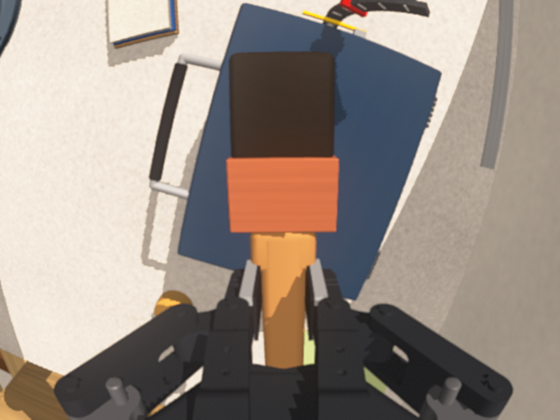

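The brush is held square between the pads, with the handle entering at (283,250) and the bristles at (283,100). I'll carry it to the mat.

Emit:
{"op": "carry_out", "data": {
  "commands": [255,2.5,0.7,0,-4.8,255,2.5,0.9,0,-4.8,255,2.4,1.1,0,-4.8,255,2.3,1.3,0,-4.8,255,2.2,1.5,0,-4.8,255,2.0,1.7,0,-4.8,255,1.9,1.8,0,-4.8,255,1.7,2.0,0,-4.8]
}}

```text
t: 4.53
tool_pos: [646.9, -26.8, 299.4]
ee_rot: [0.364, 0.931, -0.0, -0.001]
ft_force: [1.1, 0.0, -1.4]
width: 20.9
finger_force: 40.4
```

Emit:
{"op": "carry_out", "data": {
  "commands": [255,1.6,2.1,0,-4.8,255,1.4,2.2,0,-4.8,255,1.2,2.4,0,-4.8,255,1.0,2.4,0,-4.8,255,0.8,2.5,0,-4.8,255,0.6,2.6,0,-4.8,255,0.3,2.6,0,-4.8,255,0,0,0,0]
}}

```text
t: 5.2
tool_pos: [666.9, 159.7, 298.6]
ee_rot: [0.077, 0.997, 0.0, -0.001]
ft_force: [-0.3, 0.1, -0.4]
width: 21.0
finger_force: 40.4
```

```bash
python3 - <<'E'
from h import *
s=state();print(s['tool_pos'],s['width'])
plan([672,178,27],85.5,8,255)
E
```

```text
[666.93903506 159.66460124 298.55775408] 20.97158737668962
yaw_y 81.19 turn -4.31 max 3.39
[255, -0.04, 0.23, 3.39, -0.54, 255, -0.04, 0.23, 3.39, -0.54, 255, -0.04, 0.23, 3.39, -0.54, 255, -0.04, 0.23, 3.39, -0.54, 255, -0.04, 0.23, 3.39, -0.54, 255, -0.05, 0.23, 3.39, -0.54, 255, -0.05, 0.23, 3.39, -0.54, 255, -0.05, 0.23, 3.39, -0.54]
```

Emit:
{"op": "carry_out", "data": {
  "commands": [255,0,0.3,3.4,-0.5,255,0,0.3,3.8,-0.5,255,0,0.3,4,-0.5,255,0,0.3,4,-0.5,255,0,0.3,4,-0.5,255,0,0.2,4,-0.5,255,0,0.2,2.5,-0.5,255,0,0,1,-0.5]
}}

```text
t: 5.87
tool_pos: [666.4, 173.0, 27.9]
ee_rot: [0.046, 0.999, -0.001, -0.004]
ft_force: [-1.5, -0.3, -1.7]
width: 21.0
finger_force: 40.3
```

Emit:
{"op": "carry_out", "data": {
  "commands": [255,0,0,0.5,0,255,0,0,0.5,0,255,0,0,0,0]
}}

```text
t: 6.12
tool_pos: [670.5, 173.9, 24.0]
ee_rot: [0.047, 0.999, 0.0, 0.001]
ft_force: [0.2, -0.1, 0.7]
width: 20.9
finger_force: 40.4
```

Emit:
{"op": "carry_out", "data": {
  "commands": [255,0,0,0.6,0,255,0,0,0.6,0,255,0,0,0,0]
}}

```text
t: 6.37
tool_pos: [669.8, 174.0, 11.0]
ee_rot: [0.046, 0.999, 0.0, -0.0]
ft_force: [-0.3, 1.1, -0.6]
width: 21.1
finger_force: 40.4
```

Emit:
{"op": "carry_out", "data": {
  "commands": [255,0,0,0.2,0,255,0,0,0.1,0,255,0,0,0,0]
}}

```text
t: 6.62
tool_pos: [669.9, 174.1, 8.3]
ee_rot: [0.046, 0.999, 0.0, -0.0]
ft_force: [-0.3, 0.5, -0.9]
width: 20.9
finger_force: 40.4
```

Emit:
{"op": "carry_out", "data": {
  "commands": [255,0,0,0.1,0,255,0,0,0.05,0,255,0,0,0,0]
}}

```text
t: 6.87
tool_pos: [669.9, 174.1, 6.8]
ee_rot: [0.046, 0.999, 0.0, 0.0]
ft_force: [1.0, 0.7, -0.8]
width: 20.7
finger_force: 40.4
```

Emit:
{"op": "carry_out", "data": {
  "commands": [150,0,0,0,0,150,0,0,0,0,150,0,0,0,0,120,0,0,0,0,120,0,0,-0.5,0,120,0,0,-1,0,120,0,0,-2,0,120,0,0,-3,0]
}}

```text
t: 7.53
tool_pos: [668.4, 173.7, 71.0]
ee_rot: [0.046, 0.999, -0.001, -0.002]
ft_force: [-0.1, 0.1, 1.0]
width: 45.3
finger_force: 0.0
```

Emit:
{"op": "carry_out", "data": {
  "commands": [120,0,0,-3,0,120,0,0,-3,0,120,0,0,-3,0,120,0,0,-3,0,120,0,0,-3,0,120,0,0,-3,0,120,0,0,-3,0,120,0,0,0,0]
}}

```text
t: 8.2
tool_pos: [671.1, 174.4, 289.7]
ee_rot: [0.046, 0.999, 0.002, 0.005]
ft_force: [1.1, 0.1, 0.2]
width: 45.4
finger_force: 0.0
```

```bash
python3 - <<'E'
from h import *
s=state();print(s['tool_pos'],s['width'])
snap('wrist','w3.png')
E
```

```text
[671.14750142 174.38777574 289.74004806] 45.42498794497111
```

View pics/w3.png

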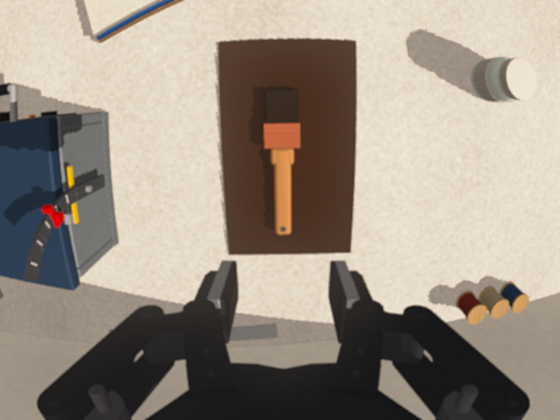

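The brush lies flat and wholly within the mat: brush from (282,88) to (283,235), mat from (220,40) to (352,252). Next I'll go to the handle.

```bash
python3 - <<'E'
from h import *
plan([504,-190,270],0,16,150)
E
```

```text
yaw_y 84.71 turn 84.71 max 2.5
[150, 0.83, -2.36, 0.09, 5.29, 150, 0.61, -2.43, 0.09, 5.29, 150, 0.38, -2.48, 0.09, 5.29, 150, 0.15, -2.5, 0.09, 5.29, 150, -0.08, -2.5, 0.09, 5.29, 150, -0.31, -2.49, 0.09, 5.29, 150, -0.54, -2.45, 0.09, 5.29, 150, -0.76, -2.39, 0.09, 5.29]
[150, -0.98, -2.31, 0.09, 5.29, 150, -1.19, -2.21, 0.09, 5.29, 150, -1.39, -2.09, 0.09, 5.29, 150, -1.57, -1.95, 0.09, 5.29, 150, -1.75, -1.8, 0.09, 5.29, 150, -1.9, -1.63, 0.09, 5.29, 150, -2.05, -1.44, 0.09, 5.29, 150, -2.17, -1.25, 0.09, 5.29]
```

Emit:
{"op": "carry_out", "data": {
  "commands": [150,0.8,-2.4,0,5.3,150,0.6,-2.4,0,5.3,150,0.4,-2.5,0,5.3,150,0.2,-2.5,0,5.3,150,-0.1,-2.5,0,5.3,150,-0.3,-2.5,0,5.3,150,-0.5,-2.5,0,5.3,150,-0.8,-2.4,0,5.3]
}}

```text
t: 8.92
tool_pos: [584.3, -9.8, 281.6]
ee_rot: [0.406, 0.914, -0.0, -0.0]
ft_force: [0.5, 0.0, 0.7]
width: 35.2
finger_force: 0.0
```

Emit:
{"op": "carry_out", "data": {
  "commands": [150,-1,-2.3,0,5.3,150,-1.2,-2.2,0,5.3,150,-1.4,-2.1,0,5.3,150,-1.6,-2,0,5.3,150,-1.7,-1.8,0,5.3,150,-1.9,-1.6,0,5.3,150,-2,-1.4,0,5.3,150,-2.2,-1.2,0,5.3]
}}

```text
t: 9.58
tool_pos: [501.5, -191.7, 281.6]
ee_rot: [0.709, 0.705, -0.0, -0.0]
ft_force: [0.2, -0.4, 0.6]
width: 34.9
finger_force: 0.0
```

Emit:
{"op": "carry_out", "data": {
  "commands": [150,0,0,1,4,150,0,0,2,3.5,150,0,0,2,0,150,0,0,2,0,150,0,0,0,0,150,0,0,0,0]
}}

```text
t: 10.08
tool_pos: [501.7, -190.6, 211.3]
ee_rot: [0.752, 0.659, -0.001, -0.001]
ft_force: [-0.1, -0.5, 0.7]
width: 35.3
finger_force: 0.0
```

```bash
python3 - <<'E'
from h import *
s=state();print(s['tool_pos'],s['width'],s['qpos'])
d=snap('wrist','w4.png')
E
```

```text
[ 501.70146049 -190.58371027  211.3151906 ] 35.28346971596129 [-3.63069806e-01  2.67231467e-01 -2.51759108e-02  1.28076002e+00
  5.64290889e-05  1.34025580e+00]
```

View pics/w4.png

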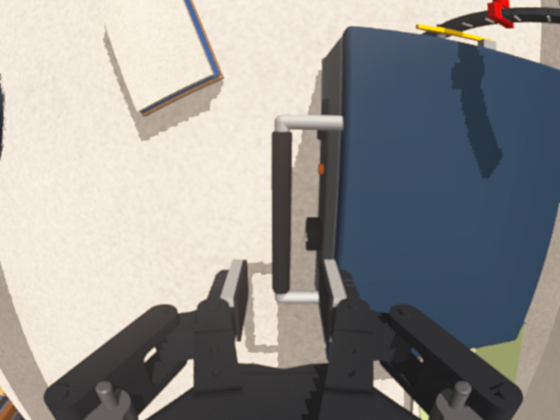

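The sleeve runs vertically from (282,132) to (281,292), centred between the fingers. The clip is at (501,13) and the yellow pointer runs (418,27) to (483,42).

```bash
python3 - <<'E'
from h import *
a=wz(282,132,138);b=wz(281,292,138);print(a,b,(a+b)/2,np.linalg.norm(a-b),np.degrees(np.arctan2(*(a-b)[[1,0]])))
m=(a+b)/2
plan([m[0],m[1],119],np.degrees(np.arctan2(*(a-b)[[1,0]]))-90,8,150)
# refine marker with clip triangulated from 3 cams, hinge from handle mid
def wr(u,v):
    o=wz(u,v,400); p=wz(u,v,100); return o,(p-o)/np.linalg.norm(p-o)
A=np.zeros((3,3));B=np.zeros(3)
for n,(o,r) in (('w',wr(501,13)),('s',ray('side',308.75,199.5)),('c',ray('scene',237.6,196.4))):
    r=r/np.linalg.norm(r);P=np.eye(3)-np.outer(r,r);A+=P;B+=P@o
c=np.linalg.solve(A,B);print('clip',c)
h=(a-b)[:2]/np.linalg.norm((a-b)[:2]); f=np.array([h[1],-h[0]]) # warmer +x
rel=c[:2]-(m[:2]+248*f); print('along',rel@f,'y',rel@h,'z',c[2]-127,'ang',np.arctan2(c[2]-127,-rel@f),'rad',np.hypot(c[2]-127,rel@f))
E
```

```text
[ 509.16137544 -127.00667436  138.        ] [ 492.19699371 -246.21262854  138.        ] [ 500.67918457 -186.60965145  138.        ] 120.40701707059301 81.90053606885799
yaw_y -7.59 turn 0.51 max 1.17
[150, 0.05, -0.03, 1.17, 0.06, 150, 0.05, -0.03, 1.17, 0.06, 150, 0.05, -0.03, 1.17, 0.06, 150, 0.05, -0.03, 1.17, 0.06, 150, 0.05, -0.03, 1.17, 0.06, 150, 0.05, -0.03, 1.17, 0.06, 150, 0.05, -0.03, 1.17, 0.06, 150, 0.05, -0.03, 1.17, 0.06]
clip [659.64584135 -55.65039724 174.93995964]
along -109.07014664540623 y 152.05005780017487 z 47.939959639531196 ang 0.41411579112176855 rad 119.14082683736208
```

Emit:
{"op": "carry_out", "data": {
  "commands": [150,0.1,-0.1,1.2,0.5,150,0.1,-0.1,1.2,0,150,0.1,-0.1,1.2,0,150,0.1,0,1.2,0,150,0,0,1.2,0,150,0,0,1.2,0,150,0,0,1.0,0,150,0,0,0.9,0]
}}

```text
t: 10.8
tool_pos: [500.9, -186.7, 121.2]
ee_rot: [0.755, 0.656, 0.0, 0.001]
ft_force: [-0.0, -0.5, -0.7]
width: 35.2
finger_force: 0.0
```

Emit:
{"op": "carry_out", "data": {
  "commands": [150,0,0,0,0,255,0,0,0,0,255,0,0,0,0,255,0,0,0,0,255,0,0,0,0,255,0,0,0,0,255,0,0,0,0],
  "squeeze": 60
}}

```text
t: 11.38
tool_pos: [500.6, -186.6, 121.3]
ee_rot: [0.755, 0.655, 0.0, 0.0]
ft_force: [-0.1, -0.2, 3.5]
width: 11.6
finger_force: 58.6
```

```bash
python3 - <<'E'
from h import *
s=state();print(s['tool_pos'],s['width'],s['finger_force'],s['ft_force'])
f=np.array([np.cos(np.radians(-8.1)),np.sin(np.radians(-8.1))])
p=s['tool_pos']; a0=np.arctan2(11,248);
M=R.from_quat(s['ee_rot']).as_matrix()
prev=np.zeros(3)
for th in np.linspace(0,.41,17)[1:]:
    a=a0+th; dx=248.2*(np.cos(a0)-np.cos(a)); dz=248.2*(np.sin(a)-np.sin(a0)); w=np.array([*(f*dx),dz]); print(round(th,3),(M.T@(w-prev)/10).round(2)); prev=w
E
```

```text
[ 500.59573191 -186.63251599  121.32805636] 11.571288927313969 58.57004642486572 [-0.14699851 -0.16785929  3.51360361]
0.026 [-0.    0.04 -0.63]
0.051 [-0.    0.05 -0.63]
0.077 [-0.    0.07 -0.63]
0.102 [-0.    0.09 -0.63]
0.128 [-0.    0.1  -0.63]
0.154 [-0.    0.12 -0.62]
0.179 [-0.    0.13 -0.62]
0.205 [-0.    0.15 -0.62]
0.231 [-0.    0.17 -0.61]
0.256 [-0.    0.18 -0.61]
0.282 [-0.   0.2 -0.6]
0.308 [-0.    0.21 -0.6 ]
0.333 [-0.    0.23 -0.59]
0.359 [-0.    0.24 -0.59]
0.384 [-0.    0.26 -0.58]
0.41 [-0.    0.27 -0.57]
```

Width is 11.6 mm on a 14 mm sleeve, so the grip may be off centre. I'll regrip a little lower.

Emit:
{"op": "carry_out", "data": {
  "commands": [150,0,0,0,0,150,0,0,0,0,150,0,0,0.3,0,255,0,0,0,0,255,0,0,0,0,255,0,0,0,0,255,0,0,0,0,255,0,0,0,0]
}}

```text
t: 12.05
tool_pos: [500.6, -186.5, 117.8]
ee_rot: [0.755, 0.655, 0.0, 0.0]
ft_force: [3.0, -0.0, -2.8]
width: 12.1
finger_force: 58.4
```

Emit:
{"op": "carry_out", "data": {
  "commands": [255,0,0.0,-0.6,0,255,0,0.1,-0.6,0,255,0,0.1,-0.6,0,255,0,0.1,-0.6,0,255,0,0.1,-0.6,0,255,0,0.1,-0.6,0,255,0,0.1,-0.6,0,255,0,0.2,-0.6,0]
}}

```text
t: 12.72
tool_pos: [507.4, -187.5, 166.2]
ee_rot: [0.755, 0.655, -0.0, -0.001]
ft_force: [-2.8, 0.1, -6.0]
width: 12.2
finger_force: 58.7
```

Emit:
{"op": "carry_out", "data": {
  "commands": [255,0,0.2,-0.6,0,255,0,0.2,-0.6,0,255,0,0.2,-0.6,0,255,0,0.2,-0.6,0,255,0,0.2,-0.6,0,255,0,0.2,-0.6,0,255,0,0,0,0]
}}

```text
t: 13.3
tool_pos: [519.5, -189.2, 202.9]
ee_rot: [0.755, 0.655, -0.0, -0.0]
ft_force: [-5.7, 2.1, -4.4]
width: 11.8
finger_force: 58.9
```

```bash
python3 - <<'E'
from h import *
s=state();print(s['tool_pos'],s['width'],s['finger_force'],s['ft_force'])
f=np.array([np.cos(np.radians(-8.1)),np.sin(np.radians(-8.1))])
d=s['tool_pos']-[500.6,-186.5,117.8]; print('fwd',d[:2]@f,'dz',d[2], 'ang', np.arcsin((11+d[2])/248.2)-.0443)
S=snap('scene','s1.png')['img'][:,:,::-1];w=snap('side','d1.png')['img'][:,:,::-1]
g=lambda im,u,v:cv2.resize(im[v:v+70,u:u+80],None,fx=5,fy=5,interpolation=cv2.INTER_CUBIC)
cv2.imwrite('pics/c1.png',np.hstack([g(S,200,160),g(w,270,170)]))
E
```

```text
[ 519.47220194 -189.18625912  202.85413184] 11.754646726494252 58.90306234359741 [-5.73352916  2.05009479 -4.41122836]
fwd 19.062423614722167 dz 85.05413183928626 ang 0.353079045506909
```

View pics/c1.png

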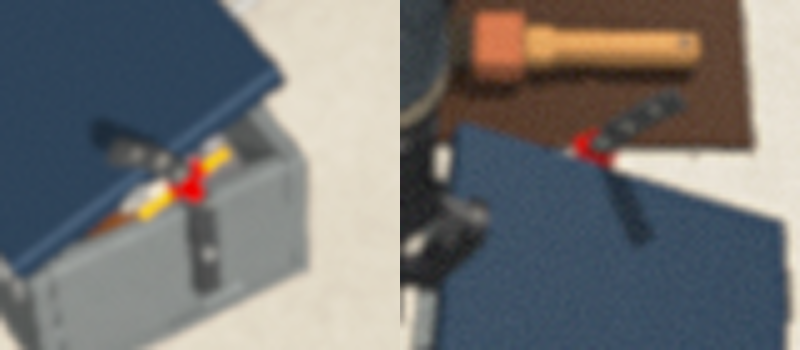

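The pointer, running (140,215) to (230,155) in the crop, passes almost behind the clip at (190,182). I'll measure both angles in the quadrant plane.

```bash
cat > m.py <<'E'
from h import *
mid=np.array([500.7,-186.6]);t=np.radians(-8.1);f=np.array([np.cos(t),np.sin(t),0]);h=np.array([-np.sin(t),np.cos(t),0])
H=np.array([*mid,127.])+248*f
def pl(n,u,v):
    o,r=ray(n,u,v); k=((H+147*h-o)@h)/(r@h); q=o+k*r-H; return -(q@f),q[2]
def run(img):
    im=img.astype(int);r,g,b=im[...,0],im[...,1],im[...,2]
    win=np.zeros(r.shape,bool);win[165:220,215:265]=1
    for nm,m in(('red',win&(r>150)&(g<80)&(b<80)),('yel',win&(r>170)&(g>130)&(b<100))):
        v,u=np.nonzero(m);P=np.array([pl('scene',a,c) for a,c in zip(u,v)]);c=P.mean(0)
        print(nm,len(u),'px',u.mean().round(1),v.mean().round(1),'centroid',c.round(1),'ang',np.arctan2(c[1],c[0]).round(3),'rad',np.hypot(*c).round(1), end=' ')
        if nm=='yel' and len(u)>4:
            w=np.linalg.svd(P-c)[2][0]; print('slope',np.arctan(w[1]/w[0]).round(3),end='')
        print()
run(cv2.imread('pics/scene0.png')[:,:,::-1]); run(np.load('pics/scene.npz')['img'])
E
python3 m.py
```

```text
red 40 px 237.7 196.5 centroid [113.  40.] ang 0.34 rad 119.8 
yel 44 px 234.8 197.0 centroid [104.5  39.7] ang 0.363 rad 111.8 slope -1.26
red 30 px 237.8 196.9 centroid [113.3  37.9] ang 0.323 rad 119.5 
yel 33 px 236.5 196.3 centroid [108.8  43.4] ang 0.38 rad 117.2 slope 0.363
```

```bash
cat >> m.py <<'E'
print()
for nm,L in(('closed',((230,208),(249,200.4))),('now',((228,203),(246.4,190.6)))):
    a,b=[np.array(pl('scene',*q)) for q in L]; d=b-a; print(nm,a.round(1),b.round(1),[np.arctan2(q[1],q[0]).round(3) for q in(a,b)],np.arctan2(d[1],d[0]).round(3))
def W(th,y,r=120): return H+y*h-r*np.cos(th)*f+np.array([0,0,r*np.sin(th)])
for th in(.3,.35,.4,.45): print(th,proj('scene',W(th,147)).round(1),proj('scene',W(th,152)).round(1),'side',proj('side',W(th,147)).round(1))
E
python3 m.py|sed '1,/^$/d'
```

```text
closed [83.4  4.2] [151.5  -1.6] [np.float64(0.05), np.float64(-0.011)] -0.084
now [78.5 31. ] [144.2  48.8] [np.float64(0.376), np.float64(0.326)] 0.264
0.3 [238.3 197.3] [239.1 198.3] side [306.3 203.6]
0.35 [237.6 196.3] [238.4 197.4] side [307.1 202.4]
0.4 [236.9 195.4] [237.7 196.4] side [308.  201.2]
0.45 [236.1 194.5] [236.9 195.6] side [308.9 200. ]
```

```bash
cat > t.py <<'E'
from h import *
from m import W,H,f,h
from scipy.optimize import least_squares
d=np.load('pics/wrist.npz');K,E4=d['K'],d['E']
def T(p,q): M=np.eye(4);M[:3,:3]=R.from_quat(q/np.linalg.norm(q)).as_matrix();M[:3,3]=p;return M
q=lambda y:np.array(R.from_matrix(np.array([[np.sin(y),np.cos(y),0],[-np.cos(y),np.sin(y),0],[0,0,-1]]).T@np.diag([1,1,1])).as_quat()) if 0 else None
def pose(p,yaw):
    c,s=np.cos(np.radians(yaw)),np.sin(np.radians(yaw)); M=np.eye(4);M[:3,1]=[c,s,0];M[:3,2]=[0,0,-1];M[:3,0]=np.cross(M[:3,1],M[:3,2]);M[:3,3]=p;return M
C=np.linalg.inv(pose([501.7,-190.58,211.3],-7.59))@E4
Es={'w4':E4,'w3':pose([671.15,174.39,289.74],84.71)@C,'w2':pose([624.17,-237.83,306.86],8.7)@C}
def wp(E,p):
    c=E[:3,:3].T@(p-E[:3,3]);t=np.arctan2(np.hypot(c[0],c[1]),c[2]);return K[:2,2]+K[0,0]*t*c[:2]/np.hypot(c[0],c[1])
obs={}
for n in Es:
    im=cv2.imread(f'pics/{n}.png')[:,:,::-1].astype(int);r,g,b=im[...,0],im[...,1],im[...,2]
    m=((r>150)&(g<60)&(b<60)).astype(np.uint8); k,l,st,ce=cv2.connectedComponentsWithStats(m); i=1+np.argmax(st[1:,4]);obs[n]=ce[i];print(n,ce[i].round(1),st[i])
obs['side']=np.array([308.75,199.5]);obs['scene']=np.array([237.7,196.7])
P=lambda n,p:wp(Es[n],p) if n in Es else proj(n,p)
wt={'w2':1,'w3':1,'w4':1,'side':2,'scene':3}
for ns in (list(obs),['w2','w3','w4'],['w3','side'],['w3','scene']):
    s=least_squares(lambda p:np.concatenate([wt[n]*(P(n,p)-obs[n]) for n in ns]),[660,-57,174]);c=s.x-H
    print(ns,s.x.round(1),s.fun.round(1),'ang',np.arctan2(c[2],-c@f).round(3),'rad',np.hypot(c[2],c@f).round(1),'y',(c@h).round(1))
for th in(.35,.4,.45): print(th,[P(n,W(th,147)).round(1).tolist() for n in Es])
E
python3 t.py|grep -v -e red -e yel
```

```text
closed [83.4  4.2] [151.5  -1.6] [np.float64(0.05), np.float64(-0.011)] -0.084
now [78.5 31. ] [144.2  48.8] [np.float64(0.376), np.float64(0.326)] 0.264
0.3 [238.3 197.3] [239.1 198.3] side [306.3 203.6]
0.35 [237.6 196.3] [238.4 197.4] side [307.1 202.4]
0.4 [236.9 195.4] [237.7 196.4] side [308.  201.2]
0.45 [236.1 194.5] [236.9 195.6] side [308.9 200. ]
w4 [499.5   9.3] [490   0  23  27 253]
w3 [ 53.4 215.2] [ 42 205  22  23 234]
w2 [351.1   5.8] [341   0  25  16  96]
['w4', 'w3', 'w2', 'side', 'scene'] [657.5 -55.7 174.9] [-1.4  2.1  1.4 -0.2  3.7 -2.1 -1.9  0.4  0.4 -2. ] ang 0.407 rad 121.1 y 151.7
['w2', 'w3', 'w4'] [655.9 -56.4 177.2] [ 2.3 -2.7 -0.7 -0.9 -1.1  2. ] ang 0.419 rad 123.4 y 150.8
['w3', 'side'] [658.2 -56.7 176.2] [ 0.2  0.9 -1.3  0.3] ang 0.419 rad 120.9 y 150.8
['w3', 'scene'] [658.  -56.7 173.4] [ 1.7 -0.1 -0.5 -1.4] ang 0.397 rad 120.0 y 150.7
0.35 [[491.1, 19.4], [55.1, 211.4], [350.2, 9.9]]
0.4 [[498.4, 18.6], [52.3, 215.1], [353.9, 8.9]]
0.45 [[506.1, 17.9], [49.6, 219.1], [358.0, 8.1]]
```

Emit:
{"op": "carry_out", "data": {
  "commands": [255,0,0.2,-0.4,0,255,0,0.2,-0.4,0,255,0,0.2,-0.4,0,255,0,0,0,0,255,0,0,0,0,255,0,0,0,0,255,0,0,0,0,255,0,0,0,0]
}}

```text
t: 14.07
tool_pos: [524.3, -189.9, 213.8]
ee_rot: [0.755, 0.655, -0.001, -0.001]
ft_force: [-9.0, 1.2, -2.9]
width: 12.0
finger_force: 59.2
```

```bash
python3 - <<'E'
from h import *
s=state();print(s['tool_pos'],s['width'],s['finger_force'],s['ft_force'],s['t'])
f=np.array([np.cos(np.radians(-8.1)),np.sin(np.radians(-8.1))])
d=s['tool_pos']-[500.6,-186.5,117.8]; print('fwd',d[:2]@f,'dz',d[2], 'ang', np.arcsin((11+d[2])/248.2)-.0443)
S=snap('scene','s2.png')['img'][:,:,::-1];w=snap('wrist','w5.png')['img'][:,:,::-1]
a=cv2.resize(S[165:225,205:275],None,fx=6,fy=6,interpolation=cv2.INTER_CUBIC)
b=cv2.resize(w[0:180,380:560],(360,360)) 
cv2.imwrite('pics/c2.png',np.hstack([a,b]))
E
```

```text
[ 524.31045759 -189.87849624  213.78378143] 12.003655488245444 59.19611155986786 [-8.98983025  1.22867648 -2.91050852] 14.0667
fwd 23.949948226774737 dz 95.98378142553322 ang 0.4013434806601761
```

View pics/c2.png

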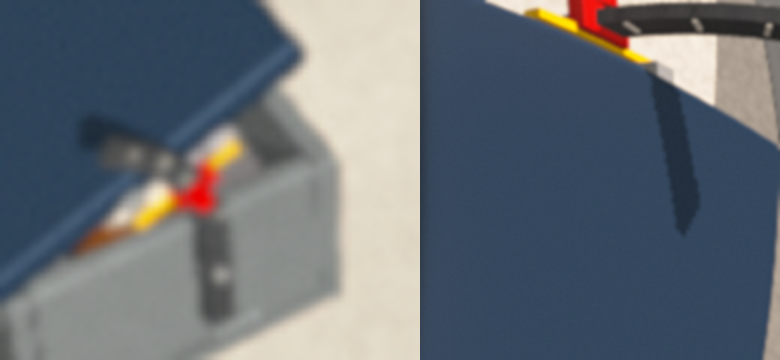

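The yellow pointer passes right behind the red clip in both views: (197,181) in the scene crop and (600,30) in the wrist crop. The measured lid angle is 0.40 rad against about 0.405 for the clip, so I'm handing in.

```bash
python3 -c "
from station import *
print(job_done())"
```

```text
the job is handed in; nothing more can be done
None
```

The job is handed in: the brush lies flat on the mat, and the gripper is holding the lid by its handle at about 0.40 rad, with the clip measured at about 0.405 rad; the hand-in returned no verdict.

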